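# Demagnetise a mould insert

### The arm

A 7-joint arm with a two-finger parallel gripper is mounted at the origin on the work surface. World frame = base frame: x ahead of the robot, y to its left, z up, the work surface at z = 0. Lengths are in m, angles in degrees, forces in N, time in s.
With the tool pointing down it reaches from about 0.425 to 0.875 m from the base axis. Payload 4.7 kg.
Tool frame: the origin (TCP) lies at the very end of the fingers, on their centre line; the grasp point (between the pads) lies 19 mm behind it; z points along the fingers, y is the line along which they close (so a half turn about z gives the same grasp; the last joint's range is limited). The gripper opens to 87 mm and grips with 3 to 60 N. Pads are 19 mm wide; open, the fingers measure 117 mm over their backs; the gripper's body (75 mm by 190 mm) begins 51 mm behind the grasp point.
Start: joints at [-71.27, 18.392, -4.016, 83.108, 1.295, 78.541, -3.26], TCP at [0.2, 0.618, 0.223] pointing down, gripper open.
Joint ranges: [-163.93, 163.93], [-17.29, 119.83], [-79.2, 71.16], [3.27, 140.29], [-89.18, 269.18], [5.43, 117.66], [-154.24, 154.24]. Speed limits (degrees/s): [147.25, 147.25, 180, 180, 180, 180, 180].

### API

Orientations are given as [roll, pitch, yaw] about the fixed x, y, z axes, in that order (R = Rz(yaw) Ry(pitch) Rx(roll)).
In Python, from cell import get_obs, read_camera, sign_off, silhouettes gives the robot as it stands.
- The arm moves only by the tool play_rows, never from a script. Its argument "steps" is a list that holds one entry, the list of rows, each a list of 7 numbers: the shift along the tool's x, y, z in m, then the turn, a rotation vector about the tool's x, y, z in rad, then the finger opening in m, from 0 to 0.087. A call has 1 to 12 rows; each row shifts and turns the commanded pose from where the row before left it, along the tool's axes as they then stand; what a row does not reach is not made up. A row lasts 1/10 s, in which the tool goes at most 50 mm and 8.59 degrees, less where a joint would pass 70% of its speed; a pose out of reach is approached as far as the arm can. A call is refused whole if a number of a shift passes 0.05 or a number of a turn 0.15, either way. A call with a gripper value outside its range is refused whole. The fingers move at their own pace and stop on an object; "force" is the grip in N (left out, the last holds). Time passes only in rows, so rows that do not move let the fingers close. It gives the time, the measured TCP pose, the force, the opening and the grip force at its end, in the units of the state.
- get_obs(): the state, without advancing time (a new reading comes with each control period).
- read_camera(name): name is "scene" or "top" or "wrist"; returns a dict with "frame" (400x640x3 uint8, red, green, blue), "intrinsics" (3x3 intrinsics, pixels), "view" (4x4, takes a point from world to camera coordinates). Camera axes: x right, y up, looking along -z (the intrinsics and any distortion apply to the point x, -y, -z); pixel columns grow to the right and rows downward; lengths in m; the calibration is good to about 2 mm. The wrist camera is an equidistant fisheye: a pixel r from the principal point sees the ray r / f radians off the axis. A picture is of the moment at which its call begins. There is no depth.
- sign_off(): hands the job in; it is judged then, once.
Trained networks look in the newest picture that a camera, given by its name, has taken for a name from the list of things; names that differ only in an ending like _2 or _b are one class to them, and where a whole thing is asked for, a point or a joint stands for the part that bears it (a point fixed in the world has none). Each returns a list of dicts, best first, with "p" (0 to 1); they miss things now and then, are a little off and sometimes report something else, mostly with a low value. They report only what shows in the picture. A call takes as long as a camera call. They do not tell look-alikes from the thing itself.
- silhouettes(camera, name): "pixels" (400x640 bool, what is visible of it) and "extent" ([left, top, right, bottom] in pixels, round what is visible of it).
The state is a dict: "time_s": time; "qpos": joint angles; "joint_velocities": joint speeds; "effort": joint torques, N m; "tool_pos": TCP position; "tool_rot": TCP orientation; "force": force on the tool from outside, world axes, zero at the start; "wrist_torque": the same for the moment, N m; "grip_width": finger opening in m; "grasp_force": force on a finger pad.
Only numpy, scipy, OpenCV 4.12 (cv2) and the standard library are available. Lean on these libraries where they do the work, as an engineer would, in place of code of your own. Each camera call takes 0.05 s, during which the arm holds its last target. There are 200 camera calls.

### The job

Free the block-headed mould insert of its magnetism. First take the black-gripped interlock plug from its parking block and push it fully home, upright, in the round socket on top of the demagnetiser, and let go of it; then lift the block-headed insert out of the rack, pass its blade straight down through the demagnetiser's narrow slot until about half of the blade's length is below the top, and finish while holding it there, still and upright, its head well clear of the top and not pressed hard against the slot. Leave the other two inserts in the rack as they are.

Things in the scene. Friction and masses are not known exactly. Their poses are not given: they have to be found in the camera images.
- plug_grip (a point): Interlock plug: steel pin 8 mm diameter, 30 mm long, tip tapered over 3 mm, under a black round grip 18 mm diameter, 50 mm tall; about 50 g. Starts upright, pin in the hole of the parking block, the grip's shoulder on the block. This point is the grip's centre, 25 mm above its shoulder, 55 mm above the pin's tip; z up along the plug.
- plug_tip (a point): The lower end of the plug's pin, on its axis, 55 mm below the centre of the grip.
- socket (a point): Round socket in the demagnetiser's flat top: centre of its mouth, level with the top. Upright hole 10 mm diameter, 2 mm chamfer, through the 20 mm thick top into the hollow box. The plug is home when its grip's shoulder sits on the top, its tip then 30 mm below this point. Axes as the demagnetiser's.
- slot (a point): Narrow slot in the demagnetiser's top: centre of its mouth, level with the top. 10 mm wide along x, 32 mm long along y, 2 mm chamfer at the mouth, straight down through the 20 mm thick top; below it is empty, the floor 77 mm below the mouth. Axes as the demagnetiser's: z up, x across the slot, y along it.
- insert_root (a point): Block-headed steel insert, 0.25 to 0.5 kg: blade 8 mm thick (x), 30 mm wide (y), 60 mm long, under a head block 16 mm (x) by 42 mm (y) by 50 mm tall. It starts hanging upright in any of the rack's slots, the head's underside on the rack. This point is the head block's centre, 25 mm above its underside, 85 mm above the blade's tip; z up.
- insert_tip (a point): The centre of the lower end of the insert's blade, 85 mm below the centre of its head block.
- disc_insert: Another insert in the rack, not to be disturbed: same blade, head a flat disc 36 mm in diameter and 12 mm tall. Origin at its blade's lower end, 60 mm below the rack's top.
- stud_insert: Another insert in the rack, not to be disturbed: same blade, head a disc 36 mm in diameter and 8 mm tall with a stud 16 mm in diameter and 14 mm tall on it. Origin at its blade's lower end, 60 mm below the rack's top.
- demag: Demagnetiser: grey hollow box fixed to the table, 150 mm (x) by 190 mm (y), 80 mm tall, with the slot 45 mm to -y and the socket 55 mm to +y of its middle. Origin at the centre of its underside, z up.
- stand: Parking block of the plug: aluminium, fixed, 60 x 60 mm, 40 mm tall, with an upright hole in its middle. Origin at the centre of its underside.
- rack: Open aluminium rack, fixed, 55 mm (x) by 250 mm (y), 75 mm tall: a 10 mm plate on two end legs with three slots, each 10 mm (x) by 32 mm (y), in a row along y 72 mm apart. Three inserts hang in it; two have low round heads. Origin at the centre of its underside.
There are look-alikes about, which are no part of the job. Of the things that look like the part that bears insert_root, the largest one is meant.

How it is judged (in metres and radians):
On the way, in this order (a step that is already met when the one before it is completed fails the run):
1. the plug is fully home in the socket, upright and let go (horizontal distance between plug_tip and socket below 0.004 m and z of plug_tip in the frame of socket below -0.027 m and angle between plug_grip's own z axis and vertical below 0.1 rad and contact force between the fingers and plug below 0.1 N), for 0.2 s.
2. the block-headed insert is lifted out of the rack in the gripper (height (world z) of insert_tip above 0.077 m and contact force between the fingers and insert above 1 N), for 0.1 s.
At the end, for the whole second after the job is handed in: Plug in the socket: tip within 4 mm of its axis, at least 27 mm deep, upright within 0.1 rad. Insert held by the fingers, still (20 mm/s) and upright within 0.1 rad, blade tip within 4 mm of the slot's centre, 18 to 42 mm below the top, under 12 N on the demagnetiser (horizontal distance between plug_tip and socket below 0.004 m and z of plug_tip in the frame of socket below -0.027 m and angle between each of plug_grip, insert_root's own z axis and vertical below 0.1 rad and horizontal distance between insert_tip and slot below 0.004 m and z of insert_tip in the frame of slot between -0.042 and -0.018 m and contact force between the fingers and insert above 1 N and contact force between insert and demag below 12 N and linear speed of insert below 0.02 m/s); the arm keeps its last pose, push and grip.
It fails at once if another insert is moved by more than 20 mm or tipped (distance of any of disc_insert, stud_insert from where it was at the start of the episode above 0.02 m or angle between any of disc_insert, stud_insert's own z axis and vertical above 0.3 rad).
It also fails if it takes over 72 s, if anything falls off the work surface, if the arm or the gripper's body presses on something with over 40 N, if the wrist force passes 120 N, or if a joint passes its speed limit or range.

## Working session

There is one attempt and no reset: what is moved stays moved. The work goes in short steps, Python scripts to look and compute and a tool call to move; the robot and the scene stay as the last step left them, time stands still between calls to the robot, and variables do not carry over. Pictures are saved under pics/ and viewed, at most 10 in all, crops included, and the job is handed in when it is done.

Besides the shell and the picture viewer there is one more tool, called in YAML: its name, and indented under it one key for each argument. play_rows: Moves the arm, as the interface text tells. Its arguments: {"type":"object","properties":{"steps":{"type":"array","items":{"type":"array","items":{"type":"array","items":{"type":"number"}}}},"force":{"type":"number"}},"required":["steps"]}

```bash
mkdir -p pics; ls
python3 - <<'E'
from cell import *
import cv2,numpy as np
o=get_obs(); print({k:np.round(v,3) for k,v in o.items()})
ims=[]
for c in ["scene","top"]:
    r=read_camera(c); ims.append(r["frame"][:,:,::-1]); print(c,r["intrinsics"],r["view"].round(4).tolist())
    for n in ["plug_grip","insert_root","demag","stand","rack","disc_insert","stud_insert"]:
        for s in silhouettes(c,n)[:4]: print(c,n,round(s["p"],2),s["extent"],s["pixels"].sum())
cv2.imwrite("pics/a.png",ims[0]);cv2.imwrite("pics/b.png",ims[1])
E
```

```text
pics
{'time_s': np.float64(0.0), 'qpos': array([-71.27 ,  18.439,  -4.014,  83.175,   1.296,  78.54 ,  -3.261]), 'joint_velocities': array([-0.021, -0.002,  0.024, -0.002,  0.032,  0.019,  0.143]), 'effort': array([-1.0000e-03, -4.9129e+01, -4.0400e-01, -3.1253e+01, -6.4000e-02,
        4.3000e-02,  0.0000e+00]), 'tool_pos': array([0.2  , 0.618, 0.221]), 'tool_rot': array([-1.79892e+02,  7.00000e-03,  1.62077e+02]), 'force': array([-1.01 ,  0.008,  0.225]), 'wrist_torque': array([-0.029, -0.012,  0.014]), 'grasp_force': np.float64(0.0), 'grip_width': np.float64(0.087)}
scene [[373.82225114   0.         314.68584499]
 [  0.         373.82225114 192.20732107]
 [  0.           0.           1.        ]] [[-0.4439, 0.8958, -0.0212, 0.2072], [-0.5421, -0.2496, 0.8024, 0.2156], [0.7135, 0.3677, 0.5964, -1.1386], [0.0, 0.0, 0.0, 1.0]]
scene plug_grip 0.7 [316.7, 165.3, 332.2, 193.2] 221
scene insert_root 0.74 [408.1, 235.9, 443.3, 298.5] 1189
scene insert_root 0.65 [444.5, 216.6, 472.0, 260.7] 664
scene insert_root 0.57 [390.5, 204.5, 413.2, 242.6] 473
scene demag 0.68 [118.4, 159.9, 239.4, 
[... 244 characters left out ...]
 0.         317.06533874]
 [  0.         448.92220818 204.20545917]
 [  0.           0.           1.        ]] [[-0.0149, -0.9998, -0.0127, 0.0335], [0.9948, -0.0161, 0.1003, -0.5536], [-0.1004, -0.0112, 0.9949, -1.0081], [0.0, 0.0, 0.0, 1.0]]
top insert_root 0.59 [195.9, 231.3, 216.1, 247.1] 102
top insert_root 0.4 [160.0, 157.8, 279.3, 208.6] 2165
top demag 0.77 [388.9, 142.0, 498.3, 234.5] 6369
top demag 0.21 [203.8, 170.9, 225.6, 189.2] 236
top stand 0.62 [314.5, 243.0, 339.8, 271.1] 689
top rack 0.65 [162.0, 158.0, 279.9, 208.3] 2384
top rack 0.33 [388.0, 144.4, 495.0, 233.3] 6328
top disc_insert 0.68 [178.4, 164.0, 196.1, 180.4] 228
top stud_insert 0.57 [240.6, 180.2, 261.2, 200.3] 223
```

View pics/a.png

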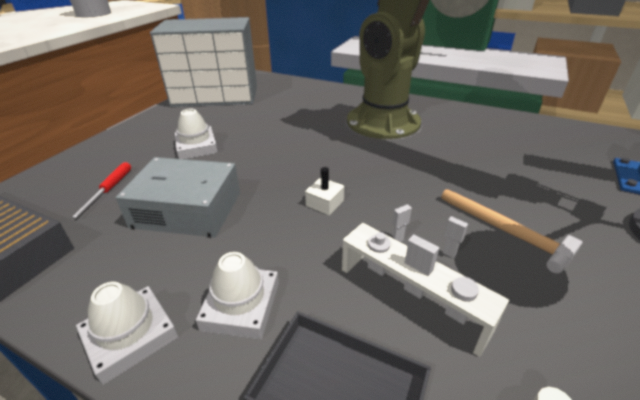

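View pics/b.png

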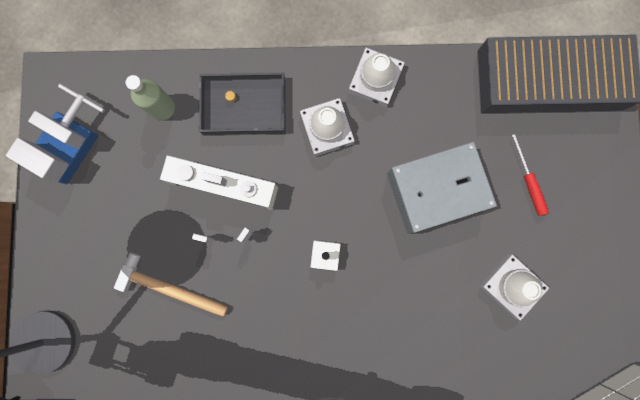

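The scene shows the rack: stud (380,242), large block (422,255), disc (465,288). Two smaller loose look-alikes stand behind it. The plug is in its stand at (325,180). In the top view the socket is at (420,194) and the slot at (462,181).

```bash
cat > h.py <<'E'
from cell import *
import cv2,numpy as np
from scipy.spatial.transform import Rotation as R
def ray(cam,uv):
    K=cam["intrinsics"];V=np.array(cam["view"]);d=np.array([(uv[0]-K[0,2])/K[0,0],(uv[1]-K[1,2])/K[1,1]])
    if cam.get("fish"):
        r=np.linalg.norm(d); d=d/max(r,1e-9)*np.tan(r)
    c=np.array([d[0],-d[1],-1.]); return -V[:3,:3].T@V[:3,3], V[:3,:3].T@c
def at(cam,uv,z):
    o,d=ray(cam,uv); return (o+d*(z-o[2])/d[2])[:2]
def proj(cam,p):
    K=cam["intrinsics"];V=np.array(cam["view"]);c=V[:3,:3]@np.asarray(p)+V[:3,3];d=np.array([c[0],-c[1]])/-c[2]
    if cam.get("fish"):
        t=np.linalg.norm(d); d=d/max(t,1e-9)*np.arctan(t)
    return K[:2,:2]@d+K[:2,2]
def look(n):
    c=read_camera(n); c["fish"]=n=="wrist"; return c
def best(cam,n): return silhouettes(cam,n)[0]["pixels"].astype(np.uint8)
def plane_pts(cam,mask,z):
    v,u=np.nonzero(mask); return np.array([at(cam,(a,b),z) for a,b in zip(u,v)])
def rect(cam,mask,z):  # outer contour on plane z -> centre,size,yaw of long side
    k,_=cv2.findContours(mask,cv2.RETR_EXTERNAL,cv2.CHAIN_APPROX_NONE); k=max(k,key=cv2.contourArea)[:,0]
    P=np.array([at(cam,p,z) for p in k]); (c,s,a)=cv2.minAreaRect((P*1000).astype(np.float32))
    return np.round(c,1),np.round(s,1),round(a,1)
E
python3 - <<'E'
from h import *
t=look("top"); g=cv2.cvtColor(t["frame"],cv2.COLOR_RGB2GRAY)
for n,z in [("demag",.08),("rack",.075),("stand",.04)]: print(n,rect(t,best("top",n),z))
print("disc",plane_pts(t,best("top","disc_insert"),.085).mean(0),"stud",plane_pts(t,best("top","stud_insert"),.085).mean(0))
# dark blobs on demag top
x0,y0,x1,y1=388,142,500,236
m=((g<75)).astype(np.uint8)
n,l,s,c=cv2.connectedComponentsWithStats(m)
for i in range(1,n):
    if 6<s[i,4]<300 and x0<c[i][0]<x1 and y0<c[i][1]<y1: print(c[i].round(1),s[i],at(t,c[i],.08).round(4))
s=look("scene")
for q in silhouettes("scene","insert_root"):
    v,u=np.nonzero(q["pixels"]); print("ins scene",u.mean(),v.mean(),at(s,(u.mean(),v.mean()),.1),len(u))
v,u=np.nonzero(best("scene","plug_grip")); print("plug",at(s,(u.mean(),v.mean()),.065)); 
print(at(t,(212,180),.125),at(t,(325.5,255.5),.09))
E
```

```text
demag (array([ 580.5, -247.7]), array([151.6, 207.1]), 16.4)
rack (array([601.7, 240.3]), array([261.5,  60.6]), 74.8)Traceback (most recent call last):
  File "<stdin>", line 3, in <module>
  File "h.py", line 18, in best
    def best(cam,n): return silhouettes(cam,n)[0]["pixels"].astype(np.uint8)
                            ~~~~~~~~~~~~~~~~~~^^^
IndexError: list index out of range
```

Run:
```python
from h import *
t=look("top"); g=cv2.cvtColor(t["frame"],cv2.COLOR_RGB2GRAY)
for n,z in [("disc_insert",.085),("stud_insert",.085),("stand",.04)]:
  for q in silhouettes("top",n)[:1]:
    v,u=np.nonzero(q["pixels"]); print(n,q["p"],at(t,(u.mean(),v.mean()),z))
x0,y0,x1,y1=388,142,500,236
for th in (60,75,90):
  n,l,s,c=cv2.connectedComponentsWithStats((g<th).astype(np.uint8))
  for i in range(1,n):
    if 6<s[i,4]<300 and x0<c[i][0]<x1 and y0<c[i][1]<y1: print(th,c[i].round(1),s[i],at(t,c[i],.08).round(4))
s=look("scene")
for q in silhouettes("scene","insert_root")[:1]:
    v,u=np.nonzero(q["pixels"]); print("ins scene",u.mean(),v.mean(),at(s,(u.mean(),v.mean()),.1),len(u))
for q in silhouettes("scene","plug_grip")[:1]:
    v,u=np.nonzero(q["pixels"]); print("plug",at(s,(u.mean(),v.mean()),.065)); 
print(at(t,(212,180),.125),at(t,(325.5,255.5),.09))
```

```text
disc_insert 0.63 [0.62254941 0.31394844]
stud_insert 0.69 [ 0.57970894 -0.24678652]
stand 0.66 [0.43651415 0.0072286 ]
60 [461.8 180.6] [457 178  11   6  35] [ 0.5957 -0.2941]
75 [480.  154.8] [479 153   3   5   8] [ 0.6526 -0.3368]
75 [484.6 167.6] [483 165   4   6   9] [ 0.6239 -0.3453]
75 [487.9 175.1] [487 172   3   7   9] [ 0.6069 -0.3517]
75 [462.  180.6] [457 178  11   6  40] [ 0.5957 -0.2944]
75 [489.8 181.9] [489 180   3   5   9] [ 0.5918 -0.355 ]
75 [494.  193.1] [492 189   5  10  14] [ 0.5669 -0.3629]
75 [450.5 222.2] [417 211  67  22 148] [ 0.5049 -0.2652]
90 [462.1 180.6] [456 178  13   6  47] [ 0.5957 -0.2948]
90 [419. 194.] [418 193   3   3   9] [ 0.5677 -0.1993]
ins scene 453.5238095238095 236.22988505747125 [0.54278643 0.28353584] 609
plug [0.43911594 0.01077946]
[0.59915522 0.2445649 ] [0.4369855  0.00774103]
```

```bash
cat >> h.py <<'E'
def plan(targets,step=.048,turn=.145):
    o=get_obs(); p=np.array(o["tool_pos"]);r=R.from_euler("xyz",o["tool_rot"],degrees=True); print("from",p.round(4),np.round(o["tool_rot"],2))
    rows=[]
    for *t,yaw in targets:
        T=R.from_euler("xyz",[180,0,yaw],degrees=True)
        n=int(max(1,np.ceil(np.linalg.norm(np.array(t)-p)/step),np.ceil((r.inv()*T).magnitude()/turn)))
        p0=p.copy();
        for k in range(1,n+1):
            w=p0+(np.array(t)-p0)*k/n; q=(r.inv()*T).as_rotvec()/(n-k+1)
            d=np.round(r.inv().apply(w-p),3 if step>.01 else 4);q=np.round(q,3)
            rows.append(list(map(float,[*d,*q]))); p=p+r.apply(d); r=r*R.from_rotvec(q)
    for i,x in enumerate(rows): print(i,*["%g"%v for v in x],sep=", ")
E
python3 - <<'E'
from h import *
plan([(.40,.28,.2,115),(.437,.0085,.17,90)])
E
```

```text
from [0.2001 0.6185 0.2226] [180.     0.   162.08]
0, -0.033, -0.029, 0.003, 0, 0, 0.091
1, -0.035, -0.026, 0.002, 0, -0, 0.091
2, -0.037, -0.022, 0.003, 0, -0, 0.091
3, -0.04, -0.019, 0.002, 0, -0, 0.091
4, -0.041, -0.016, 0.003, 0, -0, 0.092
5, -0.042, -0.011, 0.002, 0, -0, 0.091
6, -0.043, -0.008, 0.003, 0, -0, 0.092
7, -0.043, -0.004, 0.002, 0, -0, 0.091
8, -0.044, 0, 0.003, 0, -0, 0.092
9, -0.044, -0.013, 0.005, 0, -0, 0.073
10, -0.044, -0.011, 0.005, 0, -0, 0.073
11, -0.045, -0.007, 0.005, 0, -0, 0.072
12, -0.046, -0.003, 0.005, 0, -0, 0.073
13, -0.045, -0.001, 0.005, 0, -0, 0.072
14, -0.046, 0.003, 0.005, 0, -0, 0.073
```

play_rows:
  steps:
    - [[-0.033,-0.029,0.003,0,0,0.091,0.05],[-0.035,-0.026,0.002,0,0,0.091,0.05],[-0.037,-0.022,0.003,0,0,0.091,0.05],[-0.04,-0.019,0.002,0,0,0.091,0.05],[-0.041,-0.016,0.003,0,0,0.092,0.05],[-0.042,-0.011,0.002,0,0,0.091,0.05],[-0.043,-0.008,0.003,0,0,0.092,0.05],[-0.043,-0.004,0.002,0,0,0.091,0.05],[-0.044,0,0.003,0,0,0.092,0.05],[-0.044,-0.013,0.005,0,0,0.073,0.05],[-0.044,-0.011,0.005,0,0,0.073,0.05],[-0.045,-0.007,0.005,0,0,0.072,0.05]]

```text
time_s: 2.55
tool_pos: [0.4182, 0.1424, 0.1846]
tool_rot: [180.0, -0.0, 102.3]
force: [1.4, 0.2, 0.6]
grip_width: 0.0503
grasp_force: 0.0
```

play_rows:
  steps:
    - [[-0.046,-0.003,0.005,0,0,0.073,0.05],[-0.045,-0.001,0.005,0,0,0.072,0.05],[-0.046,0.003,0.005,0,0,0.073,0.05],[0,0,0,0,0,0,0.05],[0,0,0,0,0,0,0.05]]

```text
time_s: 3.05
tool_pos: [0.437, 0.0078, 0.1697]
tool_rot: [180.0, -0.1, 89.9]
force: [0.7, 0.4, -0.0]
grip_width: 0.0501
grasp_force: 0.0
```

Run:
```python
from h import *
w=look("wrist"); print(w["intrinsics"],get_obs()["tool_pos"])
for n,z in [("plug_grip",.09),("stand",.04)]:
  for q in silhouettes("wrist",n)[:2]: print(n,round(q["p"],2),q["extent"],rect(w,q["pixels"].astype(np.uint8),z))
f=w["frame"][:,:,::-1].copy()
for z in (.04,.09): cv2.drawMarker(f,tuple(int(v) for v in proj(w,[.437,.0085,z])),(0,0,255))
cv2.imwrite("pics/c.png",f)
```

```text
[[309.70691629   0.         316.60597267]
 [  0.         309.70691629 199.9685258 ]
 [  0.           0.           1.        ]] [0.43697968 0.00900909 0.16974933]
plug_grip 0.85 [308.7, 186.5, 327.8, 216.3] (array([436.8,  14.3]), array([27.6, 16.6]), 89.8)
stand 0.9 [284.3, 150.3, 353.7, 223.0] (array([437.4,  11. ]), array([67.4, 60.7]), 82.0)
```

View pics/c.png

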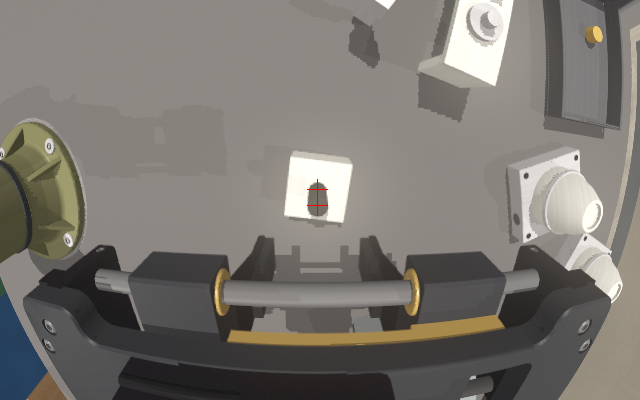

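The plug is well under the tool; the grip blob spans columns 309–328, rows 187–216, and the predicted axis marks fall inside it. I'll fit the plug's position by cylinder projection.

```bash
cat >> h.py <<'E'
from scipy.optimize import least_squares
def fitpts(cam,ext,mk,x0):  # extent fit of a point set mk(x,y)
    def e(x):
        P=np.array([proj(cam,p) for p in mk(*x)]); return np.r_[P.min(0),P.max(0)]-np.array(ext)
    s=least_squares(e,x0,diff_step=1e-4); return s.x.round(4),s.fun.round(1)
def cyl(r,z0,z1): return lambda x,y:[(x+r*np.cos(a),y+r*np.sin(a),z) for z in(z0,z1) for a in np.linspace(0,6.28,24)]
E
python3 - <<'E'
from h import *
w=look("wrist")
q=silhouettes("wrist","plug_grip")[0]; v,u=np.nonzero(q["pixels"])
print(fitpts(w,[u.min(),v.min(),u.max()+1,v.max()+1],cyl(.009,.04,.09),[.437,.0085]))
plan([(.437,.0085,.046,90)])
E
```

```text
(array([0.4371, 0.0077]), array([-0.3, -0.5,  0.3,  0.4]))
from [0.4369 0.0097 0.1696] [179.99   0.    90.17]
0, -0, 0, 0.041, 0, 0, 0.001
1, -0.001, 0, 0.041, 0, 0, 0.001
2, -0, 0, 0.042, 0, 0, 0.001
```

play_rows:
  steps:
    - [[0,0,0.04,0,0,0,0.05],[-0.001,0,0.04,0,0,0,0.05],[0,0,0.03,0,0,0,0.05],[0,0,0.013,0,0,0,0.05],[0,0,0,0,0,0,0.05],[0,0,0,0,0,0,0.01],[0,0,0,0,0,0,0.01],[0,0,0,0,0,0,0.01],[0,0,0,0,0,0,0.01],[0,0,0,0,0,0,0.01]]
  force: 25

```text
time_s: 4.3
tool_pos: [0.4374, 0.0075, 0.0471]
tool_rot: [179.9, -0.0, 90.0]
force: [0.8, 0.6, 0.2]
grip_width: 0.0182
grasp_force: 0.6
```

Run:
```python
from h import *
o=get_obs(); print(o["force"],o["grip_width"],o["grasp_force"])
plan([(.437,.008,.16,90),(.568,-.199,.16,90)])
```

```text
[0.76953258 0.62096099 0.20581132] 0.01815294560451269 0.573322487346104
from [0.4374 0.0075 0.0471] [ 1.7994e+02 -3.0000e-02  9.0000e+01]
0, 0, -0, -0.038, 0, -0, 0
1, 0, -0, -0.037, 0.001, -0, 0
2, 0.001, -0, -0.038, 0, -0.001, 0
3, -0.035, 0.022, 0, 0, 0, 0
4, -0.034, 0.022, 0, 0, 0, 0
5, -0.035, 0.021, 0, 0, 0, 0
6, -0.034, 0.022, 0, 0, 0, 0
7, -0.035, 0.022, 0, 0, 0, 0
8, -0.034, 0.022, 0, 0, 0, 0
```

play_rows:
  steps:
    - [[0,0,0,0,0,0,0.01],[0,0,0,0,0,0,0.01],[0,0,-0.01,0,0,0,0.01],[0,0,-0.03,0,0,0,0.01],[0,0,-0.035,0,0,0,0.01],[0,0,-0.038,0,0,0,0.01]]

```text
time_s: 4.9
tool_pos: [0.436, 0.0069, 0.1607]
tool_rot: [-179.9, 0.0, 90.0]
force: [0.7, 0.4, 0.3]
grip_width: 0.0176
grasp_force: 25.0
```

play_rows:
  steps:
    - [[-0.035,0.022,0,0,0,0,0.01],[-0.034,0.022,0,0,0,0,0.01],[-0.035,0.021,0,0,0,0,0.01],[-0.034,0.022,0,0,0,0,0.01],[-0.035,0.022,0,0,0,0,0.01],[-0.024,0.015,0,0,0,0,0.01],[-0.01,0.007,0,0,0,0,0.01],[0,0,0,0,0,0,0.01],[0,0,0,0,0,0,0.01]]

```text
time_s: 5.8
tool_pos: [0.5674, -0.1983, 0.1593]
tool_rot: [-179.9, -0.1, 90.0]
force: [0.2, -0.2, -0.8]
grip_width: 0.0173
grasp_force: 25.0
```

Run:
```python
from h import *
o=get_obs(); print(o["tool_pos"],o["force"],o["grip_width"],o["grasp_force"])
w=look("wrist");f=w["frame"][:,:,::-1].copy()
for q in silhouettes("wrist","plug_grip")[:1]:
  print(q["p"],q["extent"])
for q in silhouettes("wrist","demag")[:1]: print(q["p"],rect(w,q["pixels"].astype(np.uint8),.08))
for p in [(.568,-.199,.08),(.5955,-.2945,.08)]: cv2.drawMarker(f,tuple(int(v) for v in proj(w,p)),(0,0,255),markerSize=8)
cv2.imwrite("pics/d.png",f[100:400,160:520]); cv2.imwrite("pics/d.png",cv2.resize(f[120:320,180:460],None,fx=2.8,fy=2.8,interpolation=cv2.INTER_NEAREST))
```

```text
[ 0.56739793 -0.1983344   0.15932034] [ 0.20330545 -0.17970523 -0.75565953] 0.01727787040997024 24.99571984168142
0.9 (array([ 569.5, -207.7]), array([151.3, 115.2]), 16.0)
```

View pics/d.png

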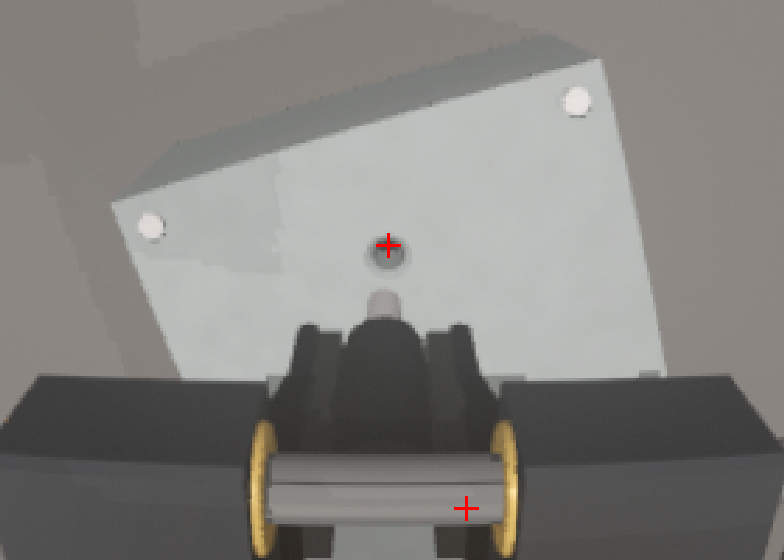

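The picture shows the socket at about (318,211) px in the full frame. The pin tip is at about (317,224), and the socket mark sits 2–3 px above the true hole. Next I'll measure both.

Run:
```python
from h import *
w=look("wrist");hsv=w["frame"].astype(int); g=hsv.mean(2)
sub=g[200:222,305:332]
np.set_printoptions(linewidth=200); print(g[200:236:1,308:330].astype(int))
for uv in [(318.6,210.8)]: print("socket",at(w,uv,.08))
T=np.array(get_obs()["tool_pos"]); print(T)
for dz in (-.036,-.033,-.006): print("axis pred px",dz,proj(w,T+[0,0,dz]))
```

```text
[[188 188 188 188 188 188 188 188 188 189 189 189 189 189 189 189 189 189 188 188 188 187]
 [188 189 188 188 188 188 188 188 188 189 189 189 189 189 189 189 189 188 188 188 187 187]
 [189 188 189 189 189 189 188 188 188 189 189 189 188 187 188 188 188 188 188 188 187 187]
 [188 189 188 188 188 188 188 189 188 188 189 188 188 188 188 188 188 188 188 188 188 187]
 [188 188 188 189 188 188 183 172 165 161 165 168 172 182 187 188 188 189 188 188 188 188]
 [189 189 189 189 181 173 164 154 132 129 132 139 149 165 173 180 186 188 188 188 188 188]
 [189 189 188 183 168 148 132 122  95  96  96 104 119 135 158 168 179 186 188 188 188 188]
 [189 189 185 169 154 127  95  75  75  74  75  75  79  98 145 156 170 181 189 188 188 188]
 [189 187 177 155 142 115  83  75  76  75  76  76  81  92 116 151 164 175 187 188 187 187]
 [187 178 165 156 132 111  98  93  95  85  93  96  98 103 109 134 155 168 178 188 187 187]
 [189 180 161 158 126 114 117 119 123 121 123 123 121 120 121 135 155 169 178 188 187 187]
 [189 182 160 161 129 119 125 128 130 132 133 131 129 128 125 138 158 171 178 188 187 188]
 [189 18
[... 1691 characters left out ...]
 178 186 187 186 187 186 188]
 [187 186 184 149 150 155 158 159 159 160 158 156 151 144 138 176 186 186 187 186 187 187]
 [188 187 183 148 151 140 127 127 120 120 121 129 140 144 135 176 186 185 186 187 187 187]
 [188 182 159 120 121 106  90  90  81  82  82  94 110 120 112 160 180 187 187 186 187 186]
 [181 161 109  74  70  69  70  69  70  69  69  70  73  80  78 125 154 170 179 186 186 186]
 [157 110  69  68  68  69  69  69  70  69  69  69  70  70  69  70  81 118 157 182 186 186]]
socket [ 0.56880514 -0.20116746]
[ 0.56777955 -0.19799832  0.15972438]
axis pred px -0.036 [317.53492049 227.67935296]
axis pred px -0.033 [317.54814939 229.37247928]
axis pred px -0.006 [317.68373821 246.83228505]
```

play_rows:
  steps:
    - [[-0.0045,0.001,0.01,0,0,0,0.01],[0,0,0.018,0,0,0,0.01],[0,0,0.006,0,0,0,0.01],[0,0,0,0,0,0,0.01],[0,0,0,0,0,0,0.01]]

```text
time_s: 6.5
tool_pos: [0.5691, -0.2042, 0.1257]
tool_rot: [180.0, 0.0, 90.0]
force: [1.5, -0.2, 0.2]
grip_width: 0.0176
grasp_force: 25.0
```

Run:
```python
from h import *
w=look("wrist"); g=w["frame"].astype(int).mean(2)
np.set_printoptions(linewidth=200); print(get_obs()["tool_pos"],proj(w,[.568,-.2018,.08]))
cv2.imwrite("pics/e.png",cv2.resize(w["frame"][190:250,280:360,::-1],None,fx=8,fy=8,interpolation=cv2.INTER_NEAREST))
```

```text
[ 0.56932768 -0.2042771   0.12606737] [315.8993072  219.00689664]
```

View pics/e.png

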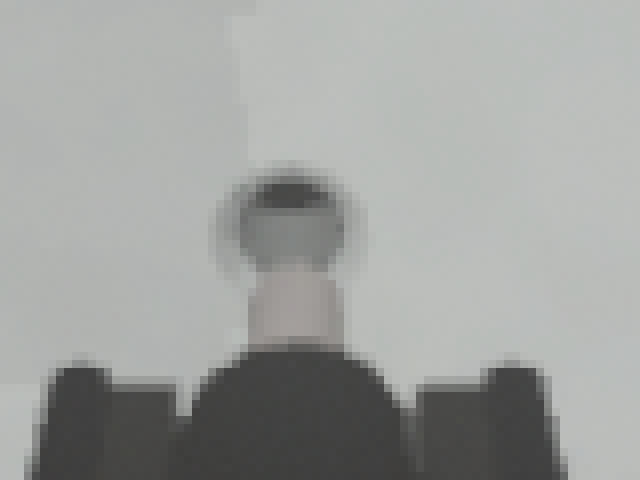

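The pin tip (col 317, row 223–226) is over the socket (centre 316.3, 219), with the axis aligned to within 1 mm. Going down.

play_rows:
  steps:
    - [[0,-0.0005,0.006,0,0,0,0.01],[0,0,0.006,0,0,0,0.01],[0,0,0.006,0,0,0,0.01],[0,0,0,0,0,0,0.01]]

```text
time_s: 6.95
tool_pos: [0.568, -0.2035, 0.1064]
tool_rot: [-179.9, -0.0, 90.0]
force: [-0.3, 0.1, 0.0]
grip_width: 0.0173
grasp_force: 25.0
```

play_rows:
  steps:
    - [[0,0,0.008,0,0,0,0.01],[0,0,0.007,0,0,0,0.01],[0,0,0.003,0,0,0,0.01],[0,0,0.002,0,0,0,0.01],[0,0,0,0,0,0,0.01]]

```text
time_s: 7.45
tool_pos: [0.5685, -0.2037, 0.0873]
tool_rot: [-180.0, -0.0, 90.0]
force: [0.8, 2.7, -1.6]
grip_width: 0.0171
grasp_force: 25.0
```

play_rows:
  steps:
    - [[0,0,0.001,0,0,0,0.01],[0,0,0.001,0,0,0,0.01],[0,0,0,0,0,0,0.01]]

```text
time_s: 7.75
tool_pos: [0.5686, -0.2038, 0.0871]
tool_rot: [180.0, -0.1, 90.0]
force: [-2.3, 3.2, 8.7]
grip_width: 0.0173
grasp_force: 25.0
```

play_rows:
  steps:
    - [[0,0,0,0,0,0,0.05],[0,0,0,0,0,0,0.05],[0,0,0,0,0,0,0.05],[0,0,0,0,0,0,0.05],[0,0,-0.02,0,0,0,0.05],[0,0,-0.035,0,0,0,0.05],[0,0,-0.045,0,0,0,0.05],[0,0,-0.03,0,0,0,0.05],[0,0,0,0,0,0,0.05]]

```text
time_s: 8.65
tool_pos: [0.5709, -0.2058, 0.2205]
tool_rot: [179.5, 0.1, 90.0]
force: [0.4, -0.0, 0.4]
grip_width: 0.05
grasp_force: 0.0
```

Run:
```python
from h import *
w=look("wrist")
q=silhouettes("wrist","plug_grip")[0]; v,u=np.nonzero(q["pixels"]); print(q["p"],fitpts(w,[u.min(),v.min(),u.max()+1,v.max()+1],cyl(.009,.08,.13),[.568,-.202]))
s=look("scene")
for q in silhouettes("scene","plug_grip")[:1]:
  v,u=np.nonzero(q["pixels"]); print(q["p"],q["extent"],*[fitpts(s,[u.min(),v.min(),u.max()+1,v.max()+1],cyl(.009,z,z+.05),[.568,-.202]) for z in (.08,.085,.09)])
plan([(.57,0.03,.215,85),(.595,.20,.215,75)])
```

```text
0.72 (array([ 0.5685, -0.2035]), array([-1. , -0.9,  1. ,  0.8]))
from [ 0.5677 -0.2037  0.214 ] [-1.7987e+02 -4.0000e-02  9.0000e+01]
0, 0.047, 0, -0, -0, -0, 0.017
1, 0.047, 0, -0, -0.001, -0, 0.018
2, 0.046, -0.001, -0.001, -0, -0, 0.017
3, 0.047, -0.002, 0, -0.001, -0, 0.018
4, 0.047, -0.003, 0, -0, -0.001, 0.017
5, 0.043, 0.003, 0, -0, 0, 0.044
6, 0.043, 0, 0, -0, 0, 0.044
7, 0.042, -0.001, 0, -0, 0, 0.043
8, 0.043, -0.003, 0, -0, 0.001, 0.044
```

play_rows:
  steps:
    - [[0.03,0,0,0,0,0.017,0.05],[0.047,0,0,0,0,0.018,0.05],[0.046,0,0,0,0,0.017,0.05],[0.047,-0.002,0,0,0,0.018,0.05],[0.047,-0.003,0,0,0,0.017,0.05],[0.043,0.003,0,0,0,0.044,0.05],[0.043,0,0,0,0,0.044,0.05],[0.042,-0.001,0,0,0,0.043,0.05],[0.043,-0.003,0,0,0,0.044,0.05],[0.017,0,0,0,0,0,0.05],[0,0,0,0,0,0,0.05],[0,0,0,0,0,0,0.05]]

```text
time_s: 10.05
tool_pos: [0.6007, 0.1968, 0.2143]
tool_rot: [-179.9, 0.2, 74.9]
force: [-0.3, -0.9, -0.2]
grip_width: 0.0501
grasp_force: 0.0
```

```bash
cat >> h.py <<'E'
def box(sx,sy,z0,z1,off=0): return lambda x,y,a:[(x+u*np.cos(a)-v*np.sin(a),y+u*np.sin(a)+v*np.cos(a),z) for z in(z0,z1) for u in(-sx/2,sx/2) for v in(-sy/2+off,sy/2+off)]
def fithull(cam,mask,mk,x0):  # maximise overlap of hull of mk with mask
    from scipy.optimize import minimize
    S=8; M=cv2.resize(mask,None,fx=S,fy=S,interpolation=cv2.INTER_NEAREST)
    def c(x):
        P=np.array([proj(cam,p) for p in mk(*x)])+.5; h=cv2.convexHull((P*S).astype(np.float32)).astype(np.int32)
        im=np.zeros_like(M); cv2.fillConvexPoly(im,h,1); return float((im!=M).sum())/S/S
    x0=np.array(x0,float); sim=np.vstack([x0]+[x0+np.eye(len(x0))[i]*[.006,.006,.1][i] for i in range(len(x0))])
    r=minimize(c,x0,method="Nelder-Mead",options=dict(initial_simplex=sim,xatol=1e-4,fatol=.2)); return r.x.round(4),round(r.fun,1),int(mask.sum())
E
python3 - <<'E'
from h import *
w=look("wrist"); print(get_obs()["tool_pos"],get_obs()["tool_rot"]); f=w["frame"][:,:,::-1].copy()
for n in ["insert_root","rack","disc_insert","stud_insert"]:
  for q in silhouettes("wrist",n)[:4]:
    print(n,round(q["p"],2),q["extent"],q["pixels"].sum())
    if n=="rack": print(rect(w,q["pixels"].astype(np.uint8),.075))
    if n=="insert_root":print(fithull(w,q["pixels"].astype(np.uint8),box(.016,.042,.075,.125),[.6,.242,-.265]))
cv2.imwrite("pics/f.png",f)
E
```

```text
[0.60102176 0.19585579 0.21484029] [-1.79973317e+02  1.33421441e-01  7.48384285e+01]
insert_root 0.77 [299.3, 118.0, 317.9, 171.3] 974
(array([ 0.6055,  0.2457, -0.2712]), np.float64(75.4), 974)
insert_root 0.56 [175.6, 124.0, 208.4, 156.9] 877
(array([ 0.6098,  0.2621, -0.6907]), np.float64(1894.0), 877)
rack 0.72 [290.1, 194.3, 325.6, 229.2] 1023
(array([585.5, 174.1]), array([38.2, 37.5]), 47.3)
rack 0.66 [277.9, 15.6, 340.8, 255.9] 10251
(array([605.2, 245.2]), array([250.7,  56.1]), 74.5)
disc_insert 0.84 [289.9, 46.1, 330.1, 86.8] 1181
stud_insert 0.62 [291.7, 192.9, 322.9, 230.9] 979
stud_insert 0.33 [297.6, 120.5, 316.9, 170.5] 1016
```

View pics/f.png

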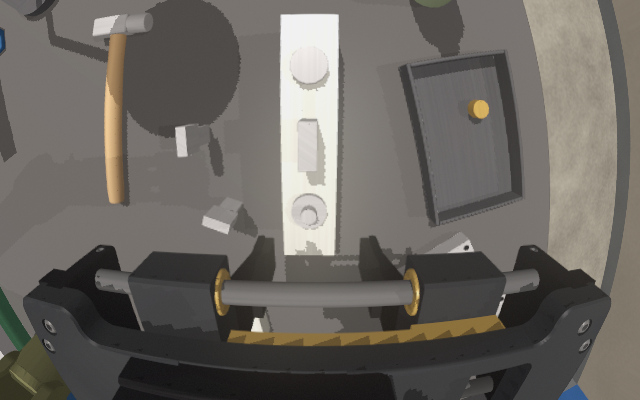

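The large block sits in the middle rack slot at (308,145). It's upright, and its fit agrees with the rack's centre, so I'll move over it.

Run:
```python
from h import *
plan([(.6055,.2455,.16,74.5),(.6055,.2455,.085,74.5)])
```

```text
from [0.6013 0.1967 0.2158] [ 1.7999e+02 -1.0000e-02  7.4830e+01]
0, 0.024, -0.004, 0.028, 0, -0, 0.003
1, 0.024, -0.005, 0.028, 0, -0, 0.003
2, 0, 0, 0.037, 0, -0, -0
3, 0, 0, 0.038, 0, -0, -0
```

play_rows:
  steps:
    - [[0.024,-0.004,0.028,0,0,0.003,0.05],[0.024,-0.005,0.028,0,0,0.003,0.05],[0,0,0.03,0,0,0,0.05],[0,0,0.03,0,0,0,0.05],[0,0,0.014,0,0,0,0.05],[0,0,0,0,0,0,0.05],[0,0,0,0,0,0,0.05]]

```text
time_s: 11.0
tool_pos: [0.6058, 0.2471, 0.0869]
tool_rot: [179.9, -0.1, 74.6]
force: [0.8, -0.9, 0.6]
grip_width: 0.0503
grasp_force: 0.0
```

Run:
```python
from h import *
print(np.mean([get_obs()["tool_pos"] for _ in range(3)],0)); w=look("wrist");
for q in silhouettes("wrist","insert_root")[:2]: print(q["p"],q["extent"])
cv2.imwrite("pics/g.png",w["frame"][:,:,::-1])
```

```text
[0.60577057 0.24706498 0.08685316]
0.87 [298.0, 215.6, 334.9, 320.4]
0.69 [118.3, 192.7, 177.6, 260.2]
```

View pics/g.png

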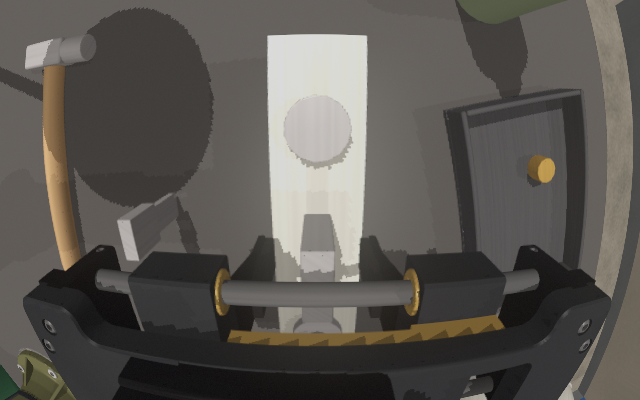

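The block lies centred between the fingers (cols 298–335). Gripping.

play_rows:
  steps:
    - [[0,0,0,0,0,0,0.008],[0,0,0,0,0,0,0.008],[0,0,0,0,0,0,0.008],[0,0,0,0,0,0,0.008],[0,0,0,0,0,0,0.008],[0,0,0,0,0,0,0.008],[0,0,0,0,0,0,0.008]]
  force: 45

```text
time_s: 11.8
tool_pos: [0.6051, 0.2474, 0.0857]
tool_rot: [180.0, -0.0, 74.6]
force: [-0.0, -0.2, -0.2]
grip_width: 0.0158
grasp_force: 45.0
```

play_rows:
  steps:
    - [[0,0,-0.005,0,0,0,0.008],[0,0,-0.015,0,0,0,0.008],[0,0,-0.02,0,0,0,0.008],[0,0,-0.02,0,0,0,0.008],[0,0,-0.02,0,0,0,0.008],[0,0,-0.02,0,0,0,0.008],[0,0,-0.015,0,0,0,0.008],[0,0,0,0,0,0,0.008],[0,0,0,0,0,0,0.008]]

```text
time_s: 12.7
tool_pos: [0.6044, 0.2474, 0.2002]
tool_rot: [-180.0, 0.0, 74.7]
force: [0.5, -0.2, -3.8]
grip_width: 0.0156
grasp_force: 45.0
```

Run:
```python
from h import *
plan([(.57,.0,.20,90),(.5966,-.2997,.20,106.4)])
```

```text
from [0.6044 0.2474 0.2002] [-1.7995e+02  1.0000e-02  7.4650e+01]
0, -0.041, 0.005, 0, -0, 0, -0.045
1, -0.042, 0.004, 0, -0, 0, -0.045
2, -0.041, 0.002, 0, -0, 0, -0.044
3, -0.042, -0.001, 0, -0, 0, -0.045
4, -0.042, -0.002, 0, -0, 0, -0.044
5, -0.041, -0.004, 0, -0.001, 0, -0.045
6, -0.043, 0.004, 0, 0, 0, -0.041
7, -0.043, 0.002, 0, 0, 0, -0.041
8, -0.043, 0, 0, 0, 0, -0.041
9, -0.043, -0.001, 0, 0, 0, -0.041
10, -0.043, -0.003, 0, 0, 0, -0.041
11, -0.042, -0.005, 0, 0, 0, -0.041
12, -0.043, -0.007, 0, 0, 0, -0.04
```

play_rows:
  steps:
    - [[-0.02,0.002,-0.02,0,0,-0.045,0.008],[-0.041,0.004,-0.02,0,0,-0.045,0.008],[-0.041,0.002,-0.01,0,0,-0.044,0.008],[-0.042,-0.001,0,0,0,-0.045,0.008],[-0.042,-0.002,0,0,0,-0.044,0.008],[-0.041,-0.004,0,0,0,-0.045,0.008],[-0.043,0.004,0,0,0,-0.041,0.008],[-0.043,0.002,0,0,0,-0.041,0.008],[-0.043,0,0,0,0,-0.041,0.008],[-0.043,-0.001,0,0,0,-0.041,0.008],[-0.043,-0.003,0,0,0,-0.041,0.008],[-0.042,-0.005,0,0,0,-0.041,0.008]]

```text
time_s: 13.9
tool_pos: [0.5954, -0.2356, 0.2489]
tool_rot: [-179.9, -0.1, 104.2]
force: [0.4, 0.5, -3.3]
grip_width: 0.0157
grasp_force: 45.0
```

Run:
```python
from h import *
o=get_obs();print(o["grip_width"],o["grasp_force"],o["force"])
plan([(.5966,-.2997,.25,106.2)])
```

```text
0.015747512879373617 44.98369753360748 [ 0.35790701  0.46048161 -3.27395397]
from [ 0.5954 -0.2356  0.2489] [-1.7988e+02 -9.0000e-02  1.0421e+02]
0, -0.031, -0.007, -0.001, -0.001, -0.001, -0.017
1, -0.031, -0.008, -0, -0.001, -0.001, -0.018
```

play_rows:
  steps:
    - [[-0.031,-0.007,0,-0.001,-0.001,-0.017,0.008],[-0.031,-0.008,0,-0.001,-0.001,-0.018,0.008],[0,0,0.02,0,0,0,0.008],[0,0,0.03,0,0,0,0.008],[0,0,0.015,0,0,0,0.008],[0,0,0,0,0,0,0.008],[0,0,0,0,0,0,0.008],[0,0,0,0,0,0,0.008]]

```text
time_s: 14.7
tool_pos: [0.5982, -0.2986, 0.1871]
tool_rot: [179.8, 0.2, 106.1]
force: [-0.1, -0.2, -2.1]
grip_width: 0.0158
grasp_force: 45.0
```

Run:
```python
from h import *
o=get_obs();print(o["tool_pos"],o["tool_rot"],o["force"])
w=look("wrist"); print(proj(w,[.5966,-.2997,.08]),proj(w,np.array(o["tool_pos"])-[0,0,.0707]))
for q in silhouettes("wrist","demag")[:1]: print(q["p"],q["extent"],rect(w,q["pixels"].astype(np.uint8),.08))
cv2.imwrite("pics/i.png",cv2.resize(w["frame"][100:290,190:450,::-1],None,fx=3,fy=3,interpolation=cv2.INTER_NEAREST))
```

```text
[ 0.5982262  -0.29855057  0.18707496] [179.78757436   0.19860435 106.13109864] [-0.09742249 -0.22208891 -2.145685  ]
[315.00215325 197.45585261] [317.3113853  210.35548763]
0.93 [225.7, 36.2, 401.9, 247.4] (array([ 583.8, -254.4]), array([150.9, 190.8]), 16.6)
```

View pics/i.png

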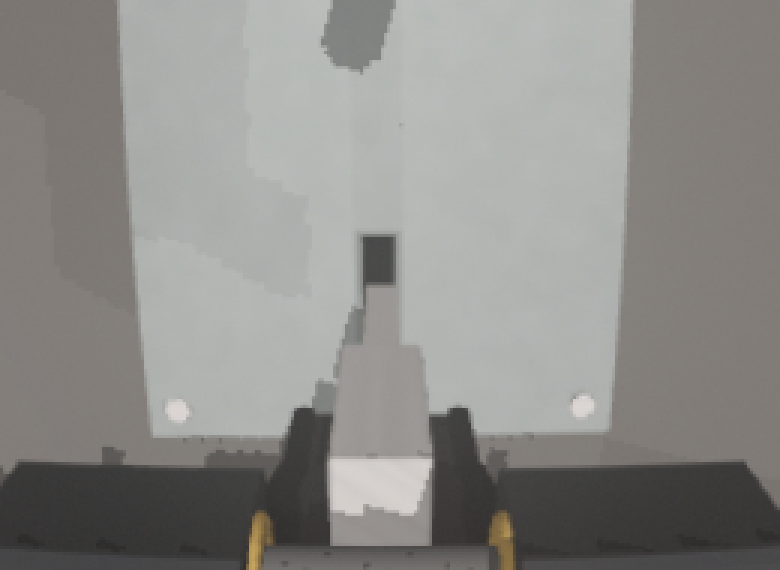

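The slot (col 316.3, far end row 177.7) lies straight ahead of the blade tip (col 317.7, front edge row 194.7), and they are parallel. I'll work out the lengthwise offset.

Run:
```python
from h import *
w=look("wrist"); o=get_obs(); T=np.array(o["tool_pos"]); a=np.radians(106.4); d=np.array([np.cos(a),np.sin(a),0]); print(T,o["tool_rot"])
def row(p): return proj(w,p)[1]+.5
def solve(p,target):
    s=least_squares(lambda t:[row(np.array(p)+d*t[0])-target],[0],diff_step=1e-3,x_scale=.01).x[0]; return np.array(p)+d*s
S=solve([.597,-.2995,.08],177.7)-d*.018; print("slot centre along",S)
for z in (.0697,.0707,.0717):
    B=solve(T-[0,0,z],194.7)-d*.015; print("blade tip",B,"slot-blade along d",(S-B)@d)
print(at(w,(315.8,185),.08))
g=w["frame"].astype(int).mean(2); print(g[172:200,316].astype(int)); print(g[184,304:330].astype(int)); print(g[205,304:330].astype(int))
```

```text
[ 0.59802723 -0.29858161  0.18694035] [179.78649528   0.18442676 106.11676371]
slot centre along [ 0.59675796 -0.29867763  0.08      ]
blade tip [ 0.59840218 -0.2998556   0.11724035] slot-blade along d 0.0015942732244833095
blade tip [ 0.59848792 -0.30014691  0.11624035] slot-blade along d 0.001897943864158438
blade tip [ 0.59857366 -0.30043823  0.11524035] slot-blade along d 0.0022016145029550797
[ 0.59402421 -0.28826152]
[176 178 177 177 174 161 122  73  73  74  74  73  73  72  74  72  73  74
  73  73  73  73  98 131 151 151 151 150]
[184 183 183 180 169 153 139  82  73  73  73  73  73  73  73  73  82 106
 152 165 175 182 181 181 181 180]
[180 179 142 131 127 120 119 129 147 152 151 151 151 152 151 151 151 152
 155 162 173 179 179 180 180 180]
```

play_rows:
  steps:
    - [[0.0015,-0.001,0.01,0,0,-0.004,0.008],[0,0,0.01,0,0,0,0.008],[0,0,0.005,0,0,0,0.008],[0,0,0,0,0,0,0.008],[0,0,0,0,0,0,0.008]]

```text
time_s: 15.35
tool_pos: [0.596, -0.2972, 0.1603]
tool_rot: [179.9, 0.1, 106.3]
force: [-0.4, 0.5, -2.9]
grip_width: 0.0153
grasp_force: 45.0
```

Run:
```python
from h import *
w=look("wrist"); o=get_obs(); print(o["tool_pos"],o["tool_rot"],o["force"])
cv2.imwrite("pics/j.png",cv2.resize(w["frame"][170:240,270:370,::-1],None,fx=8,fy=8,interpolation=cv2.INTER_NEAREST))
```

```text
[ 0.59621188 -0.2973693   0.16067989] [1.79878722e+02 1.30836714e-01 1.06324491e+02] [ 0.04651816  0.39426278 -2.24753892]
```

View pics/j.png

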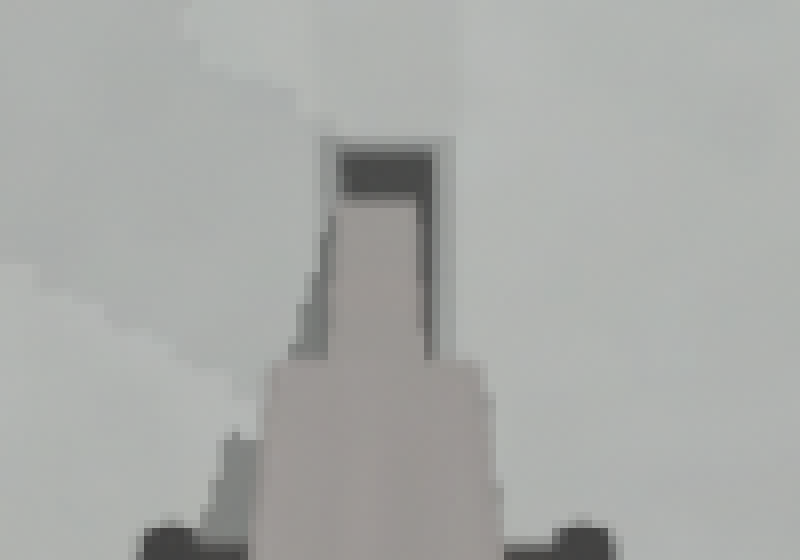

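The blade now sits about 1.2 px left of the slot's centre line and is parallel to it. The front edge is at row 195.3 and the slot's inner far edge at 188.8. One last check of the length.

Run:
```python
from h import *
w=look("wrist"); T=np.array([.5961,-.2973,.1605]); a=np.radians(106.4); d=np.array([np.cos(a),np.sin(a),0])
def solve(p,target):
    s=least_squares(lambda t:[proj(w,np.array(p)+d*t[0])[1]+.5-target],[0],diff_step=1e-3,x_scale=.01).x[0]; return np.array(p)+d*s
S=solve([.597,-.2995,.078],188.8)-d*.016;S2=solve([.597,-.2995,.08],187)-d*.018
B=solve(T-[0,0,.0707],195.2)-d*.015; print(S,S2,B,(S-B)@d,(S2-B)@d)
B=solve(T+[0,0,.004-.0150],170+360/8)-d*.021; print("head underside front",B)
```

```text
[ 0.59663225 -0.2982505   0.078     ] [ 0.59660831 -0.29816915  0.08      ] [ 0.59665567 -0.29918801  0.0898    ] 0.000905975555441626 0.0009907773595273757
head underside front [ 0.59671552 -0.29939137  0.1495    ]
```

play_rows:
  steps:
    - [[0.001,0.0008,0,0,0,0,0.008],[0,0,0.005,0,0,0,0.008],[0,0,0.005,0,0,0,0.008],[0,0,0.005,0,0,0,0.008],[0,0,0,0,0,0,0.008],[0,0,0,0,0,0,0.008]]

```text
time_s: 16.05
tool_pos: [0.5965, -0.296, 0.1452]
tool_rot: [179.9, 0.1, 106.3]
force: [-0.4, -0.5, -2.3]
grip_width: 0.016
grasp_force: 45.0
```

Tip should be about 5 mm in, with no contact forces. Continuing down.

play_rows:
  steps:
    - [[0,0,0.005,0,0,0,0.008],[0,0,0.005,0,0,0,0.008],[0,0,0.005,0,0,0,0.008],[0,0,0.005,0,0,0,0.008],[0,0,0.004,0,0,0,0.008],[0,0,0,0,0,0,0.008],[0,0,0,0,0,0,0.008],[0,0,0,0,0,0,0.008]]

```text
time_s: 16.85
tool_pos: [0.5969, -0.2962, 0.1218]
tool_rot: [179.9, 0.1, 106.3]
force: [-0.6, 0.0, -2.0]
grip_width: 0.0153
grasp_force: 45.0
```

Run:
```python
from h import *
w=look("wrist"); o=get_obs(); print(o["tool_pos"],o["tool_rot"],o["force"],o["wrist_torque"])
s=look("scene")
a=cv2.resize(w["frame"][150:270,240:400,::-1],(640,480)//np.array(1) if 0 else (440,330),interpolation=cv2.INTER_NEAREST)
b=cv2.resize(s["frame"][110:245,100:260,::-1],(360,330)); cv2.imwrite("pics/k.png",np.hstack([a,b]))
```

```text
[ 0.596897   -0.29622209  0.1219066 ] [1.79856498e+02 1.37529672e-01 1.06331774e+02] [ 0.1024678   0.1517952  -1.86336652] [-0.06144486  0.0479614   0.01298363]
```

View pics/k.png

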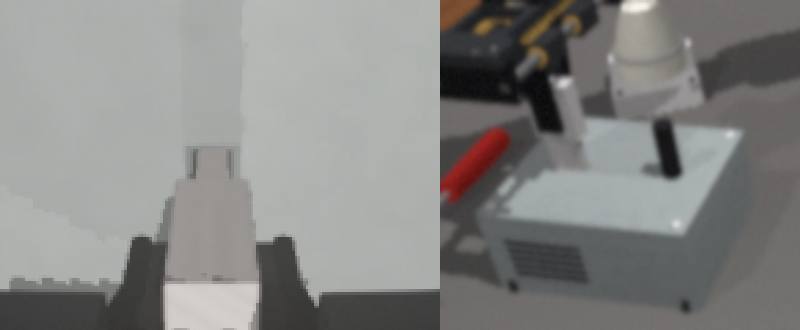

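The blade sits centred in the slot (wrist crop cols 190–235), about 29 mm deep. The head is clear of the top, the forces are light, and the plug is upright and seated. Handing in.

```bash
python3 -c "
from cell import *
print(sign_off())"
```

```text
the job is handed in; nothing more can be done
None
```

I handed the job in with the plug seated in the socket and let go, and the block-headed insert held still and upright with its blade about 29 mm into the slot; the other two inserts were left in the rack, and the sign-off returned no verdict.

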